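Put away the inspected vacuum flanges

ROBOT

A 6-joint arm with a two-finger parallel gripper is mounted at the origin on the work surface. World frame = base frame: x ahead of the robot, y to its left, z up, the work surface at z = 0. Lengths are in m, angles in rad, forces in N, time in s.
With the tool pointing down it reaches from about 0.3 to 0.775 m from the base axis. Payload 14.6 kg.
Tool frame: the origin (TCP) lies midway between the tips of the shut fingers; the grasp point (between the pads) lies 19 mm behind it; z points along the fingers, y is the line along which they close (so a half turn about z gives the same grasp; the last joint's range is limited). The gripper opens to 94 mm and grips with 3 to 60 N. Pads are 16 mm wide; open, the fingers measure 119 mm over their backs; the gripper's body (75 mm by 177 mm) begins 78 mm behind the grasp point.
Start: joints at [1.057, 0.3, 1.521, -0, 1.321, -0.067], TCP at [0.238, 0.496, 0.205] pointing down, gripper open.
Joint ranges: [-3.03, 3.03], [-0.79, 2.21], [0.23, 2.52], [-1.04, 4.18], [0, 3.07], [-2.55, 2.55]. Speed limits (rad/s): [2.22, 2.22, 2.57, 3.14, 3.14, 3.14].

INTERFACE

Orientations are given as a unit quaternion [x, y, z, w].
In Python, from cell import env gives the robot as it stands. The module is installed in compiled form; this text tells all that it offers.
- The arm moves only by the tool step_arm, never from a script. Its argument "deltas" is one flat list of numbers, 5 for each row, row after row: the shift along the tool's x, y, z normalised to -1 to 1, where 1 is 0.04 m, then the turn about the tool's z normalised to -1 to 1, where 1 is 4 degrees, then the opening, from 0 (shut) to 1 (fully open). In form: [tx, ty, tz, turn, gripper, tx, ty, tz, turn, gripper, ...]. A call has 1 to 5 rows; each row shifts and turns the commanded pose from where the row before left it, along the tool's axes as they then stand; what a row does not reach is not made up. A row lasts 1/12 s, in which the tool goes at most 41.7 mm and 7.16 degrees, less where a joint would pass 70% of its speed; a pose out of reach is approached as far as the arm can. A call with a number of a shift or a turn outside -1 to 1 is refused whole. A call with a gripper value outside its range is refused whole. The fingers move at their own pace and stop on an object; "force" is the grip in N (left out, the last holds). Time passes only in rows, so rows that do not move let the fingers close. It gives the time, the measured TCP pose, the force, the opening and the grip force at its end, in the units of the state.
- env.get_state(): the state, without advancing time (a new reading comes with each control period).
- env.read_camera(name): name is "side" or "top" or "wrist"; returns the picture (384x512x3 uint8, blue, green, red); there is no depth.
- env.calibration(name): a dict with "fov_y" (degrees; the focal length in pixels is half the picture's height over the tangent of half this angle, whatever the lens; pixels are square), "cx", "cy" (the principal point, pixels), "extrinsics" (4x4, takes a point from camera to world coordinates); the wrist camera has in their place "hand_eye" (4x4, takes a point from camera to tool coordinates, whose origin is the TCP and whose axes are the flange's). Camera axes: x right, y down, z forward; pixel columns grow to the right and rows downward; lengths in m; the calibration is good to about 2 mm. The wrist camera is an equidistant fisheye: a pixel r from the principal point sees the ray r / f radians off the axis. A picture is of the moment at which its call begins: read the wrist's pose just before it. calibration takes no time and is no camera call.
- env.close_job(): hands the job in; it is judged then, once.
The state is a dict: "time_s": time; "joint_positions": joint angles; "joint_velocities": joint speeds; "effort": joint torques, N m; "eef_pos": TCP position; "tool_rot": TCP orientation; "force": force on the tool from outside, world axes, zero at the start; "torque": the same for the moment, N m; "width": finger opening in m; "gripper_force": force on a finger pad.
Only numpy, scipy, OpenCV 4.12 (cv2) and the standard library are available. Lean on these libraries where they do the work, as an engineer would, in place of code of your own. Each camera call takes 0.05 s, during which the arm holds its last target. There are 200 camera calls.

TASK

Clear the three inspected steel flanges off the bench: turn the large one so that two opposite bolt holes line up with the test port's studs and lower it over them until it lies flush on the port, then put the grey dust cap fully down over its tube. Lay the medium flange flat in the larger white tray and the small flange flat in the smaller one (before or after, as you like), and do not knock over the amber bottle.

Things in the scene. Friction and masses are not known exactly. Their poses are not given: they have to be found in the camera images.
- flange_large: Large bare-steel vacuum flange lying flat: round plate 92 mm across and 12 mm thick with a round tube 34 mm across standing 45 mm tall on its centre (tube top 57 mm above the underside). Four real through holes, 12 mm across, on a circle of 33 mm radius, at its own +x, +y, -x and -y directions (they look like black dots). About 0.55 kg. Origin: centre of the underside, z up along the tube.
- flange_medium: Medium bare-steel vacuum flange of the same kind: plate 70 mm across, 10 mm thick, six small holes, tube 30 mm across and 40 mm tall on top (tube top at 50 mm). About 0.32 kg. Origin: centre of the underside, z up along the tube.
- flange_small: Small bare-steel vacuum flange of the same kind: plate 50 mm across, 8 mm thick, six small holes, tube 24 mm across and 40 mm tall on top (tube top at 48 mm). About 0.16 kg. Origin: centre of the underside, z up along the tube.
- cap: Grey plastic dust cap standing mouth down: closed round cap 54 mm across outside and 24 mm tall, with a plain flat top; inside 44 mm across and 20 mm deep, so it drops loosely over the large flange's tube until its top rests on the tube's end. About 40 g. Origin: centre of the underside (the rim of the mouth), z up.
- bottle: Small amber glass bottle, 32 mm across and 70 mm tall, loose and upright among the parts; not to be knocked over. Origin: centre of the underside, z up.
- port: Test port, fixed to the table: plain aluminium disc 100 mm across, a black dot (bore) at its centre, whose flat face is 22 mm above the table, with two upright dark studs, 6 mm across with tapered tips, 20 mm tall above the face, at its own +x and -x, 33 mm from its centre. The large flange lies flat on this face. Origin: centre of the underside, z up.
- tray_medium: Larger of the two round white open trays, fixed: 96 mm across outside, 88 mm inside, floor 4 mm above its underside, rim 14 mm high. Origin: centre of the underside, z up.
- tray_small: Smaller of the two round white open trays, fixed: 74 mm across outside, 66 mm inside, floor 4 mm above its underside, rim 14 mm high. Origin: centre of the underside, z up.

How it is judged:
By the outcome, as a careful person would: the job done as asked, in the order asked, and still so for the second after the job is handed in, with the robot touching nothing.
It also fails if it takes over 112 s, if anything falls off the work surface, if the arm or the gripper's body presses on something with over 40 N, if the wrist force passes 120 N, or if a joint passes its speed limit or range.

## Working session

There is one attempt and no reset: what is moved stays moved. The work goes in short steps, Python scripts to look and compute and a tool call to move; the robot and the scene stay as the last step left them, time stands still between calls to the robot, and variables do not carry over. Pictures are saved under pics/ and viewed, at most 14 in all, crops included, and the job is handed in when it is done.

Besides the shell and the picture viewer there is one more tool, called after "Call:" as a command line: name --argument value ..., lists and objects as JSON in quotes. step_arm: Moves the arm, as the interface text tells. Scaled input: -1 to 1 covers 0.04 m each way for a shift and 4 degrees each way for a turn. Its arguments: {"type":"object","properties":{"deltas":{"type":"array"},"force":{"type":"number"}},"required":["deltas"]}

```bash
mkdir -p pics; cat > h.py <<'E'
from cell import env
import numpy as np, cv2
from scipy.spatial.transform import Rotation as R
def cal(n):
    c=env.calibration(n); f=192/np.tan(np.radians(c["fov_y"])/2); return c,f
def pix2w(n,u,v,z,st=None):
    c,f=cal(n); d=np.array([u-c["cx"],v-c["cy"]])
    if n=="wrist":
        r=np.hypot(*d); th=r/f; ray=np.array([*(d/max(r,1e-9)*np.sin(th)),np.cos(th)])
        T=np.eye(4);T[:3,:3]=R.from_quat(st["tool_rot"]).as_matrix();T[:3,3]=st["eef_pos"];E=T@np.array(c["hand_eye"])
    else:
        ray=np.array([*d/f,1]);E=np.array(c["extrinsics"])
    w=E[:3,:3]@ray;p=E[:3,3]
    return p+w*(z-p[2])/w[2]
def tool(dxyz,st):
    return R.from_quat(st["tool_rot"]).inv().apply(dxyz)
def deltas(p,st=None):
    st=st or env.get_state(); return np.round(tool(np.array(p)-st["eef_pos"],st)/0.04,2)
def yaw(st): return np.degrees(R.from_quat(st["tool_rot"]).as_euler("ZYX"))
E
python3 - <<'E'
from h import *
st=env.get_state();print(st["eef_pos"],R.from_quat(st["tool_rot"]).as_matrix().round(3),st["width"])
for n in("top","side","wrist"):
    cv2.imwrite(f"pics/{n}0.png",env.read_camera(n)); c,f=cal(n);print(n,f,{k:np.round(v,3).tolist() for k,v in c.items()})
im=cv2.imread("pics/top0.png");cv2.imwrite("pics/top0b.png",cv2.resize(im,(800,600),interpolation=cv2.INTER_CUBIC))
E
```

```text
[0.23752648 0.49577248 0.20488224] [[-0.902  0.432 -0.001]
 [ 0.432  0.902 -0.001]
 [ 0.    -0.001 -1.   ]] 0.09373361811373015
top 442.126744415948 {'fov_y': 46.947, 'cx': 253.878, 'cy': 191.681, 'extrinsics': [[0.018, -0.982, 0.189, 0.31], [-1.0, -0.02, -0.008, -0.004], [0.012, -0.189, -0.982, 1.187], [0.0, 0.0, 0.0, 1.0]]}
side 388.118223655703 {'fov_y': 52.643, 'cx': 254.953, 'cy': 189.123, 'extrinsics': [[0.938, -0.262, 0.227, 0.309], [-0.346, -0.669, 0.658, -0.645], [-0.02, -0.695, -0.718, 0.729], [0.0, 0.0, 0.0, 1.0]]}
wrist 297.3186396354542 {'fov_y': 65.706, 'cx': 258.25, 'cy': 189.559, 'hand_eye': [[0.001, -0.961, -0.278, 0.081], [1.0, 0.001, 0.0, 0.0], [-0.0, -0.278, 0.961, -0.179], [0.0, 0.0, 0.0, 1.0]]}
```

View pics/top0b.png

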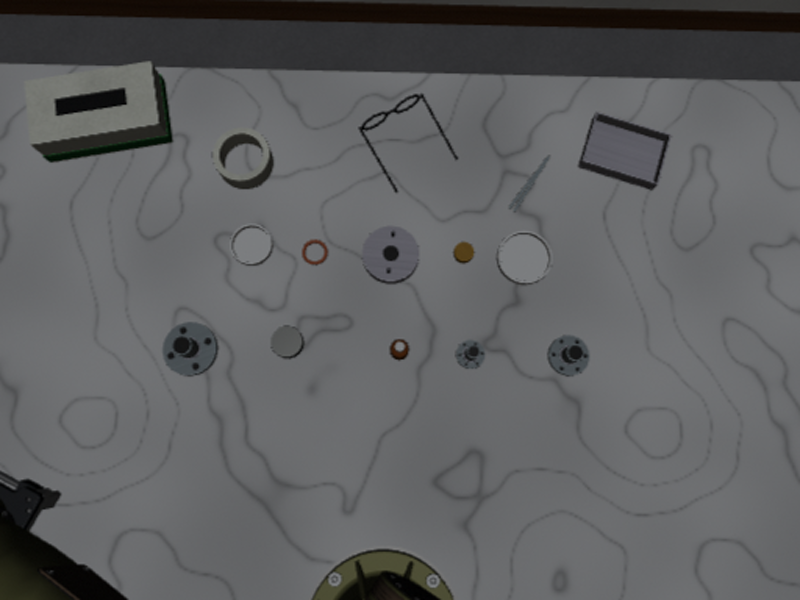

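View pics/side0.png

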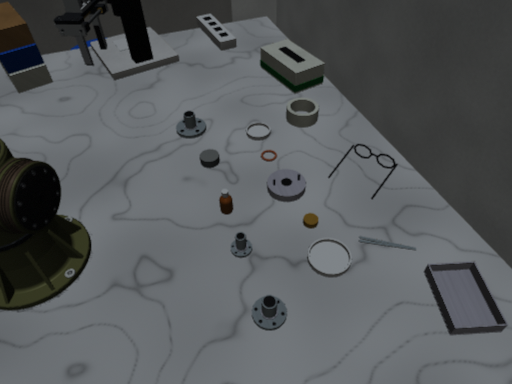

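The top view (at 800x600) shows the large flange at (190,349), cap (287,341), bottle (399,349), small flange (470,354) and medium flange (568,355). It also shows the small tray at (251,245), port (390,254) and medium tray (524,258). The side view agrees. I'll enlarge for precision.

```bash
python3 - <<'E'
from h import *
im=cv2.imread("pics/top0.png")
a=im[140:245,95:255];b=im[140:245,225:385]
f=lambda x:cv2.convertScaleAbs(cv2.resize(x,None,fx=5,fy=5,interpolation=cv2.INTER_CUBIC),alpha=1.6)
cv2.imwrite("pics/ca.png",f(a));cv2.imwrite("pics/cb.png",f(b))
E
```

```text
(no output)
```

View pics/ca.png

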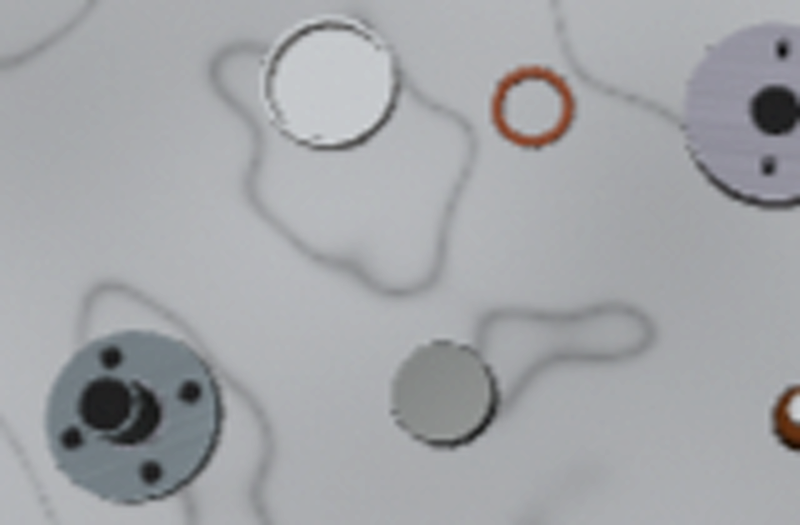

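View pics/cb.png

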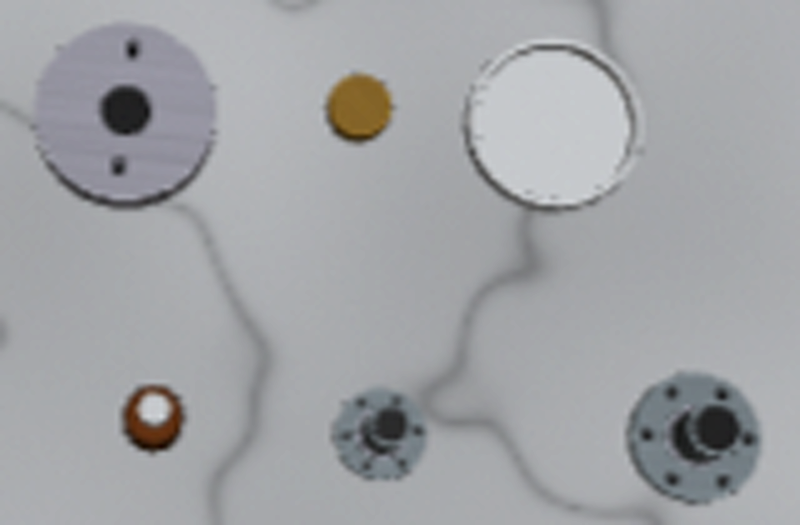

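Crop A: large flange holes (111,357),(190,391),(151,471),(72,437), cap top (445,392), small tray (332,83). Crop B: bore (126,110), studs (133,50),(118,166), medium tray (552,125), small flange plate (380,433), medium flange plate (694,437), bottle about (153,418).

```bash
python3 - <<'E'
from h import *
P=lambda x,y,x0,z:pix2w("top",x0+(x+.5)/5-.5,140+(y+.5)/5-.5,z)
A,B=95,225
h=[P(*q,A,.012) for q in[(111,357),(190,391),(151,471),(72,437)]];c=np.mean(h,0)
print("large",c.round(4),[np.round((np.linalg.norm((q-c)[:2]),np.degrees(np.arctan2(*(q-c)[1::-1]))),4) for q in h])
print("large tubetop",P(105,404,A,.057).round(4))
s=[P(133,50,B,.032),P(118,166,B,.032)];d=s[0]-s[1]
print("port",P(126,110,B,.022).round(4),np.mean(s,0).round(4),np.linalg.norm(d),np.degrees(np.arctan2(d[1],d[0])))
for n,q in dict(cap=(445,392,A,.024),trs=(332,83,A,.014),trm=(552,125,B,.014),small=(380,433,B,.008),smalltop=(391,425,B,.048),med=(694,437,B,.01),medtop=(717,427,B,.05),bot=(153,418,B,.035)).items():print(n,P(*q).round(4))
E
```

```text
large [0.4459 0.339  0.012 ] [array([ 0.033 , 23.1339]), array([ 3.30000e-02, -6.71333e+01]), array([ 3.280000e-02, -1.569973e+02]), array([3.300000e-02, 1.131388e+02])]
large tubetop [0.4455 0.3395 0.057 ]
port [ 0.6174 -0.0011  0.022 ] [ 0.616  -0.0008  0.032 ] 0.06508155765629839 -6.008533010214018
cap [0.4593 0.1709 0.024 ]
trs [0.6296 0.2423 0.014 ]
trm [ 0.6159 -0.2347  0.014 ]
small [ 0.4454 -0.1407  0.008 ]
smalltop [ 0.4451 -0.1417  0.048 ]
med [ 0.4462 -0.3088  0.01  ]
medtop [ 0.447  -0.3106  0.05  ]
bot [ 0.4479 -0.0185  0.035 ]
```

Call:
step_arm --deltas '[-0.64,-0.13,0.25,0,1,-0.64,-0.13,0.25,0,1,-0.64,-0.13,0.25,0,1,-0.64,-0.13,0.25,0,1,-0.64,-0.13,0.25,0,1]' --force 25

```text
time_s: 0.57
eef_pos: [0.3426, 0.4163, 0.1548]
tool_rot: [0.221, 0.975, -0.0, -0.0]
force: [0.5, -0.1, 0.3]
width: 0.0942
gripper_force: 0.0
```

Call:
step_arm --deltas '[-0.64,-0.13,0.25,0,1,-0.64,-0.13,0.25,0,1,-0.64,-0.13,0.25,0,1,-0.64,-0.13,0.25,0,1,-0.64,-0.13,0.25,0,1]'

```text
time_s: 0.98
eef_pos: [0.4469, 0.3375, 0.1048]
tool_rot: [0.222, 0.975, -0.0, -0.0]
force: [0.2, 0.4, 0.2]
width: 0.0939
gripper_force: 0.0
```

Call:
step_arm --deltas '[0,0,0,0,1,0,0,0,0,1]'

```text
time_s: 1.15
eef_pos: [0.4463, 0.3377, 0.1047]
tool_rot: [0.223, 0.975, -0.001, -0.001]
force: [0.5, 0.8, 0.2]
width: 0.0939
gripper_force: 0.0
```

```bash
python3 - <<'E'
from h import *
st=env.get_state();im=env.read_camera("wrist");cv2.imwrite("pics/w1.png",im)
print(deltas([.4457,.3392,.024],st),st["eef_pos"],yaw(st),st["joint_positions"])
# predicted pixels of the top-measured points
from scipy.optimize import fsolve
for z,p in [(.057,(.4457,.3392))]+[(.012,(.4459+.033*np.cos(a),.339+.033*np.sin(a))) for a in np.radians([23.1,113.1,203.1,293.1])]:
    print(fsolve(lambda q:(pix2w("wrist",*q,z,st)[:2]-p)*1e3,[258.,100.]).round(1))
E
```

```text
[0.03 0.03 2.02] [0.44628497 0.33768611 0.10470975] [ 1.54283161e+02 -5.04626766e-02 -1.79925419e+02] [ 5.82262740e-01  4.23600211e-01  1.60002152e+00  9.63029064e-05
  1.11954018e+00 -5.39732718e-01]
[259.3 205.9]
[284.4 212. ]
[282.3 165.2]
[232.6 168.4]
[236.9 214.9]
```

View pics/w1.png

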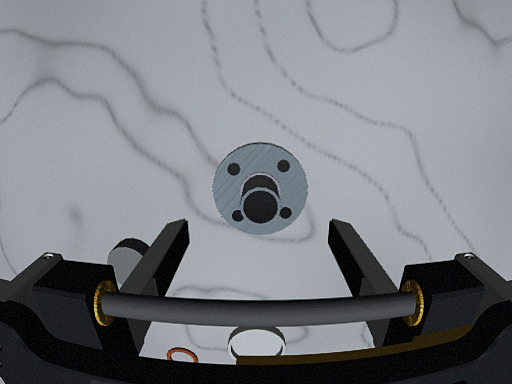

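The wrist picture shows the holes at (286,213),(284,166),(234,169),(237,216) and the tube top at (260,206), within about 1 px of the prediction. Descending and gripping.

Call:
step_arm --deltas '[0.03,0.03,0.5,0,1,0,0,0.5,0,1,0,0,0.5,0,1,0,0,0.3,0,1,0,0,0.2,0,1]'

```text
time_s: 1.62
eef_pos: [0.4445, 0.3406, 0.0245]
tool_rot: [0.221, 0.975, -0.0, -0.0]
force: [1.0, -0.2, 0.4]
width: 0.0941
gripper_force: 0.0
```

Call:
step_arm --deltas '[0,0,0,0,1,0,0,0,0,0,0,0,0,0,0,0,0,0,0,0,0,0,0,0,0]' --force 30

```text
time_s: 2.03
eef_pos: [0.4458, 0.3403, 0.0263]
tool_rot: [0.222, 0.975, 0.0, 0.0]
force: [0.8, -0.7, 1.1]
width: 0.0708
gripper_force: 0.0
```

Call:
step_arm --deltas '[0,0,0,0,0,0,0,0,0,0,0,0,0,0,0,0,0,0,0,0,0,0,0,0,0]'

```text
time_s: 2.45
eef_pos: [0.4455, 0.3401, 0.0254]
tool_rot: [0.222, 0.975, -0.0, -0.0]
force: [0.4, -0.1, 0.2]
width: 0.0378
gripper_force: 0.0
```

Call:
step_arm --deltas '[0,0,0,0,0,0,0,0,0,0,0,0,0,0,0,0,0,0,0,0,0,0,0,0,0]'

```text
time_s: 2.87
eef_pos: [0.4455, 0.3401, 0.0254]
tool_rot: [0.222, 0.975, -0.0, -0.0]
force: [0.8, -0.5, 0.3]
width: 0.0332
gripper_force: 30.0
```

```bash
python3 - <<'E'
from h import *
st=env.get_state();print(deltas([.6168,-.001,st["eef_pos"][2]+.08],st),st["eef_pos"],yaw(st),st["width"],st["gripper_force"],st["force"])
E
```

```text
[-7.55 -5.84 -2.  ] [0.44546348 0.34005903 0.02543559] [ 1.54399643e+02 -2.41278529e-03 -1.79993187e+02] 0.03319078029426422 30.000064373016357 [ 0.78885191 -0.5271416   0.31084679]
```

Call:
step_arm --deltas '[0,0,-0.2,0,0,0,0,-0.5,0,0,0,0,-0.6,0,0,0,0,-0.5,0,0,0,0,-0.2,0,0]' --force 45

```text
time_s: 3.28
eef_pos: [0.4461, 0.3406, 0.1083]
tool_rot: [0.222, 0.975, 0.001, 0.001]
force: [0.8, 0.6, -5.8]
width: 0.0337
gripper_force: 45.0
```

Call:
step_arm --deltas '[-0.25,-0.19,0,0,0,-0.55,-0.43,0,0,0,-0.55,-0.43,0,0,0,-0.55,-0.43,0,0,0,-0.55,-0.43,0,0,0]'

```text
time_s: 3.7
eef_pos: [0.5007, 0.2268, 0.104]
tool_rot: [0.221, 0.975, -0.001, -0.001]
force: [1.1, 0.3, -5.9]
width: 0.0333
gripper_force: 45.0
```

Call:
step_arm --deltas '[-0.55,-0.43,0,0,0,-0.55,-0.43,0,0,0,-0.55,-0.43,0,0,0,-0.55,-0.43,0,0,0,-0.55,-0.43,0,0,0]'

```text
time_s: 4.12
eef_pos: [0.5626, 0.1016, 0.1039]
tool_rot: [0.222, 0.975, -0.0, -0.001]
force: [0.4, -1.3, -5.0]
width: 0.0335
gripper_force: 45.0
```

Call:
step_arm --deltas '[-0.55,-0.43,0,0,0,-0.55,-0.43,0,0,0,-0.55,-0.43,0,0,0,-0.5,-0.35,0,0,0,-0.2,-0.14,0,0,0]'

```text
time_s: 4.53
eef_pos: [0.6171, -0.0046, 0.1037]
tool_rot: [0.223, 0.975, -0.0, -0.001]
force: [0.6, -0.6, -5.3]
width: 0.033
gripper_force: 45.0
```

Call:
step_arm --deltas '[0,0,0,0.73,0,0,0,0,0.73,0,0,0,0,0.73,0,0,0,0,0.73,0,0,0,0,0.73,0]'

```text
time_s: 4.95
eef_pos: [0.6161, -0.0012, 0.104]
tool_rot: [0.345, 0.939, -0.0, -0.001]
force: [-0.7, 0.4, -5.0]
width: 0.0334
gripper_force: 45.0
```

Call:
step_arm --deltas '[0,0,0,0.73,0,0,0,0,0.73,0,0,0,0,0.73,0,0,0,0,0.73,0,0,0,0,0.71,0]'

```text
time_s: 5.37
eef_pos: [0.6161, -0.0012, 0.104]
tool_rot: [0.461, 0.888, -0.0, -0.001]
force: [0.8, 0.6, -5.4]
width: 0.0333
gripper_force: 45.0
```

Call:
step_arm --deltas '[0,0,0,0,0,0,0,0,0,0,0,0,0,0,0]'

```text
time_s: 5.62
eef_pos: [0.6166, -0.0011, 0.1048]
tool_rot: [0.459, 0.889, -0.0, -0.0]
force: [0.1, -0.7, -5.3]
width: 0.0331
gripper_force: 45.0
```

```bash
python3 - <<'E'
from h import *
st=env.get_state();print(deltas([.6168,-.001,.055],st),st["eef_pos"],yaw(st),st["width"],st["gripper_force"],st["force"])
a=env.read_camera("wrist");b=env.read_camera("side")
cv2.imwrite("pics/w2.png",a)
f=lambda x:cv2.resize(x,(400,300),interpolation=cv2.INTER_CUBIC)
cv2.imwrite("pics/p2.png",cv2.convertScaleAbs(np.hstack([f(a[100:384,60:440]),f(b[100:244,190:382])]),alpha=1.5))
E
```

```text
[-0.    0.01  1.25] [ 0.61655536 -0.00113598  0.10481946] [ 1.25376992e+02 -3.63068462e-02 -1.79954156e+02] 0.03306867121298829 44.99825835227966 [ 0.11609353 -0.73016016 -5.34367839]
```

View pics/p2.png

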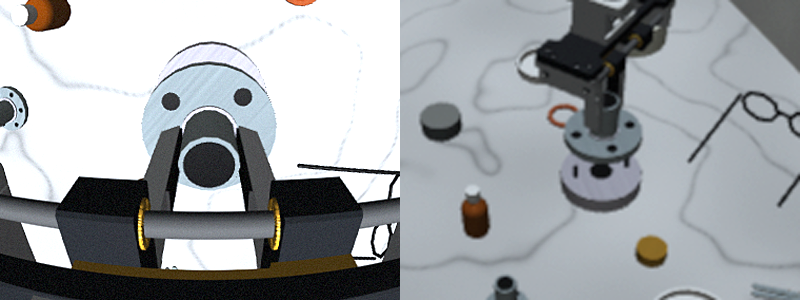

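The flange is held level above the port, with holes visible in the wrist view at about (222.5,195.6) and (290.9,191.8). I'll check their alignment.

```bash
python3 - <<'E'
from h import *
st=env.get_state();z=st["eef_pos"][2]-.025+.012
p=[pix2w("wrist",*q,z,st) for q in[(222.5,195.6),(290.9,191.8)]]
d=p[0]-p[1];L=np.linalg.norm(d);print(p,L,"expect .0467",np.degrees(np.arctan2(d[1],d[0])))
n=np.array([-d[1],d[0],0])/L
for s in(1,-1):print("centre",np.mean(p,0)+s*n*L/2, "hole dir",[np.degrees(np.arctan2(*(q-np.mean(p,0)-s*n*L/2)[1::-1])) for q in p])
E
```

```text
[array([0.58526386, 0.00215004, 0.0921271 ]), array([0.62159143, 0.03126845, 0.0921271 ])] 0.04655720902953637 expect .0467 -141.28603527551158
centre [ 0.61798685 -0.00145454  0.0921271 ] hole dir [np.float64(173.7139647244884), np.float64(83.7139647244883)]
centre [0.58886844 0.03487303 0.0921271 ] hole dir [np.float64(-96.28603527551151), np.float64(-6.286035275511592)]
```

Aligned to within 1.5 mm and 0.3°. Lowering.

Call:
step_arm --deltas '[0,0,0.3,0,0,0,0,0.3,0,0,0,0,0.2,0,0,0,0,0.15,0,0,0,0,0.1,0,0]'

```text
time_s: 6.13
eef_pos: [0.6164, -0.001, 0.0619]
tool_rot: [0.46, 0.888, -0.0, -0.001]
force: [0.1, 0.3, -5.6]
width: 0.0334
gripper_force: 45.0
```

Call:
step_arm --deltas '[0,0,0.08,0,0,0,0,0.08,0,0,0,0,0.08,0,0,0,0,0.08,0,0]'

```text
time_s: 6.47
eef_pos: [0.6171, -0.0011, 0.0506]
tool_rot: [0.46, 0.888, 0.0, 0.0]
force: [0.1, 0.6, -4.8]
width: 0.0334
gripper_force: 45.0
```

Call:
step_arm --deltas '[0,0,0.03,0,0,0,0,0.03,0,0,0,0,0,0,0]'

```text
time_s: 6.72
eef_pos: [0.6169, -0.0011, 0.0481]
tool_rot: [0.46, 0.888, -0.0, -0.0]
force: [-0.1, -0.1, -5.3]
width: 0.0333
gripper_force: 45.0
```

Call:
step_arm --deltas '[0,0,0.025,0,0,0,0,0,0,0]'

```text
time_s: 6.88
eef_pos: [0.6171, -0.0011, 0.0475]
tool_rot: [0.46, 0.888, 0.0, 0.0]
force: [0.5, 1.0, -4.3]
width: 0.0334
gripper_force: 45.0
```

Call:
step_arm --deltas '[0,0,0.025,0,0,0,0,0,0,0]'

```text
time_s: 7.05
eef_pos: [0.6171, -0.0011, 0.0474]
tool_rot: [0.46, 0.888, 0.0, 0.0]
force: [-5.9, 0.6, 6.4]
width: 0.0337
gripper_force: 45.0
```

Call:
step_arm --deltas '[0,0,0,0,0.5,0,0,0,0,0.5,0,0,0,0,0.6,0,0,0,0,0.6,0,0,0,0,0.6]'

```text
time_s: 7.47
eef_pos: [0.617, -0.0011, 0.0463]
tool_rot: [0.46, 0.888, 0.0, 0.0]
force: [0.3, -0.2, -1.7]
width: 0.0563
gripper_force: 0.0
```

Call:
step_arm --deltas '[0,0,-0.3,0,0.7,0,0,-0.6,0,0.9,0,0,-0.6,0,1,0,0,-0.6,0,1,0,0,-0.3,0,1]'

```text
time_s: 7.88
eef_pos: [0.6178, -0.0011, 0.1462]
tool_rot: [0.46, 0.888, 0.001, 0.002]
force: [0.3, -0.8, 0.8]
width: 0.0863
gripper_force: 0.0
```

```bash
python3 - <<'E'
from h import *
st=env.get_state();print(deltas([.4593,.1709,.1],st),st["eef_pos"],yaw(st),st["width"],st["force"])
E
```

```text
[ 5.8  -0.76  1.14] [ 0.61784294 -0.00110753  0.14624132] [1.25278373e+02 1.51718232e-01 1.79809593e+02] 0.0862937890212148 [ 0.28665309 -0.76005166  0.7790341 ]
```

Call:
step_arm --deltas '[0.5,-0.08,0,0,1,0.7,-0.09,0,0,1,0.7,-0.09,0,0,1,0.7,-0.09,0,0,1,0.7,-0.09,0,0,1]'

```text
time_s: 8.3
eef_pos: [0.5252, 0.0973, 0.1423]
tool_rot: [0.46, 0.888, -0.0, -0.0]
force: [0.7, -0.1, 0.4]
width: 0.0938
gripper_force: 0.0
```

Call:
step_arm --deltas '[0.7,-0.09,0.2,0,1,0.7,-0.09,0.3,0,1,0.7,-0.09,0.4,0,1,0.4,-0.05,0.24,0,1,0,0,0,0,1]'

```text
time_s: 8.72
eef_pos: [0.4555, 0.1722, 0.0951]
tool_rot: [0.458, 0.889, -0.001, -0.001]
force: [0.1, -0.7, 0.2]
width: 0.0938
gripper_force: 0.0
```

Call:
step_arm --deltas '[0,0,0,0,1,0,0,0,0,1]'

```text
time_s: 8.88
eef_pos: [0.459, 0.1704, 0.0974]
tool_rot: [0.46, 0.888, 0.0, 0.0]
force: [-0.3, 0.4, 0.6]
width: 0.0939
gripper_force: 0.0
```

```bash
python3 - <<'E'
from h import *
st=env.get_state();print(deltas([.4593,.1709,.003],st),st["eef_pos"],yaw(st),st["width"],st["force"])
a=env.read_camera("wrist");b=env.read_camera("side");c=env.read_camera("top")
from scipy.optimize import fsolve
print("cap pred",fsolve(lambda q:(pix2w("wrist",*q,.024,st)[:2]-[.4593,.1709])*1e3,[258.,200.]).round(1))
cv2.imwrite("pics/w3.png",a)
f=lambda x:cv2.resize(x,(400,300),interpolation=cv2.INTER_CUBIC)
# wrist crop 100..384? keep 1:1-ish scale
cv2.imwrite("pics/p3.png",cv2.convertScaleAbs(np.vstack([np.hstack([f(a[100:250,158:358]),f(b[130:220,230:350])]),np.hstack([f(c[135:189,214:286]),f(a)])]),alpha=1.3))
E
```

```text
[0.01 0.01 2.36] [0.45897212 0.17041956 0.09738888] [1.25269645e+02 2.74827787e-02 1.79940180e+02] 0.09390152224218754 [-0.33502508  0.43238398  0.56554751]
cap pred [258.1 197.6]
```

View pics/p3.png

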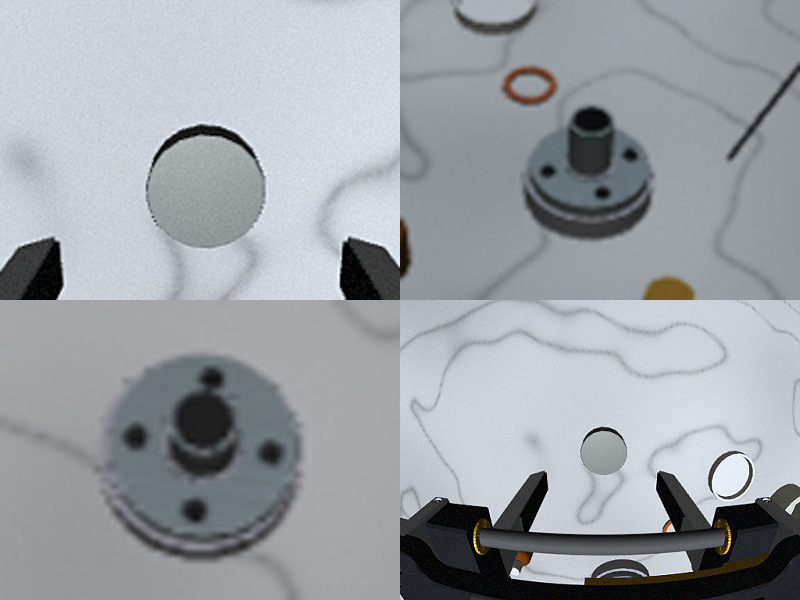

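The flange lies flat on the port, and the light rim is the wider port face. In the wrist view the cap top is at (261,195). In the top view the tube top is at about (250.7,156.1).

```bash
python3 - <<'E'
from h import *
st=env.get_state()
print("cap w",pix2w("wrist",260.7,194.7,.024,st),"tube",pix2w("top",250.4,155.8,.079))
print(deltas([.4585,.172,.004],st))
c=[(212,378),(134,436),(271,453),(195,511)]
p=[pix2w("top",214+(x+.5)/5.556-.5,135+(y-299.5)/5.556-.5,.034) for x,y in c]
print(np.mean(p,0));d=p[0]-p[3];print(np.degrees(np.arctan2(d[1],d[0])),np.linalg.norm(d))
E
```

```text
cap w [0.45948014 0.17426933 0.024     ] tube [ 0.61791113 -0.00247067  0.079     ]
[0.04 0.02 2.33]
[ 0.6171193  -0.00193764  0.034     ]
-5.937739714413206 0.06706216422322167
```

Call:
step_arm --deltas '[0.04,0.03,0.5,0,1,0,0,0.6,0,1,0,0,0.6,0,1,0,0,0.4,0,1,0,0,0.2,0,1]'

```text
time_s: 9.45
eef_pos: [0.4578, 0.1721, 0.003]
tool_rot: [0.46, 0.888, -0.001, -0.001]
force: [0.3, -0.8, -0.4]
width: 0.094
gripper_force: 0.0
```

Call:
step_arm --deltas '[0,0,0,0,1,0,0,0,0,0,0,0,0,0,0,0,0,0,0,0,0,0,0,0,0]' --force 12

```text
time_s: 9.87
eef_pos: [0.4587, 0.1729, 0.0055]
tool_rot: [0.46, 0.888, 0.001, 0.001]
force: [0.0, 0.2, -0.0]
width: 0.0706
gripper_force: 0.0
```

Call:
step_arm --deltas '[0,0,0,0,0,0,0,0,0,0,0,0,0,0,0,0,0,0,0,0,0,0,0,0,0]'

```text
time_s: 10.28
eef_pos: [0.4583, 0.1728, 0.0049]
tool_rot: [0.46, 0.888, 0.0, 0.0]
force: [-1.6, 0.0, 4.5]
width: 0.0534
gripper_force: 12.0
```

Call:
step_arm --deltas '[0,0,0,0,0,0,0,0,0,0]'

```text
time_s: 10.45
eef_pos: [0.4583, 0.1728, 0.0049]
tool_rot: [0.46, 0.888, 0.0, 0.0]
force: [-1.0, -0.4, 5.3]
width: 0.0531
gripper_force: 12.0
```

```bash
python3 - <<'E'
from h import *
st=env.get_state();print(deltas([.6173,-.0017,.11],st),st["eef_pos"],yaw(st),st["width"],st["gripper_force"],st["force"])
E
```

```text
[-5.86  0.73 -2.63] [0.45827501 0.17282733 0.0048776 ] [1.25276588e+02 3.65548588e-03 1.79981296e+02] 0.053054798311043226 12.000553429825231 [-1.03799297 -0.3861514   5.29990719]
```

Call:
step_arm --deltas '[0,0,-0.2,0,0,0,0,-0.5,0,0,0,0,-0.7,0,0,0,0,-0.7,0,0,0,0,-0.6,0,0]' --force 15

```text
time_s: 10.87
eef_pos: [0.4581, 0.1727, 0.1147]
tool_rot: [0.46, 0.888, 0.0, 0.0]
force: [0.2, -0.3, 0.7]
width: 0.0537
gripper_force: 15.0
```

Call:
step_arm --deltas '[-0.3,0.04,0,0,0,-0.6,0.07,0,0,0,-0.6,0.07,0,0,0,-0.6,0.07,0,0,0,-0.6,0.07,0,0,0]'

```text
time_s: 11.28
eef_pos: [0.5315, 0.0907, 0.1122]
tool_rot: [0.46, 0.888, -0.0, -0.0]
force: [0.2, 1.2, -0.3]
width: 0.0538
gripper_force: 15.0
```

Call:
step_arm --deltas '[-0.6,0.08,0,0,0,-0.6,0.08,0,0,0,-0.6,0.08,0,0,0,-0.6,0.08,0,0,0,-0.5,0.06,0,0,0]'

```text
time_s: 11.7
eef_pos: [0.6111, 0.0044, 0.112]
tool_rot: [0.46, 0.888, -0.0, -0.0]
force: [-0.9, 0.1, -0.4]
width: 0.053
gripper_force: 15.0
```

Call:
step_arm --deltas '[-0.26,0.04,0,0,0,0,0,0,0,0,0,0,0,0,0,0,0,0,0,0]'

```text
time_s: 12.03
eef_pos: [0.617, -0.0007, 0.1124]
tool_rot: [0.459, 0.888, -0.0, -0.0]
force: [-0.1, -0.7, -0.3]
width: 0.0533
gripper_force: 15.0
```

```bash
python3 - <<'E'
from h import *
st=env.get_state();print(deltas([.6173,-.0017,.064],st),st["eef_pos"],yaw(st),st["width"],st["gripper_force"],st["force"])
a=env.read_camera("wrist");b=env.read_camera("side")
f=lambda x:cv2.resize(x,(400,300),interpolation=cv2.INTER_CUBIC)
cv2.imwrite("pics/p4.png",cv2.convertScaleAbs(np.hstack([f(a[100:325,108:408]),f(b[120:225,220:360])]),alpha=1.3))
E
```

```text
[-0.02 -0.01  1.21] [ 0.61703036 -0.00070099  0.1124234 ] [ 1.25314269e+02 -3.02000615e-02 -1.79971750e+02] 0.05333395407944758 14.999952396028675 [-0.1129813  -0.72032382 -0.25806278]
```

View pics/p4.png

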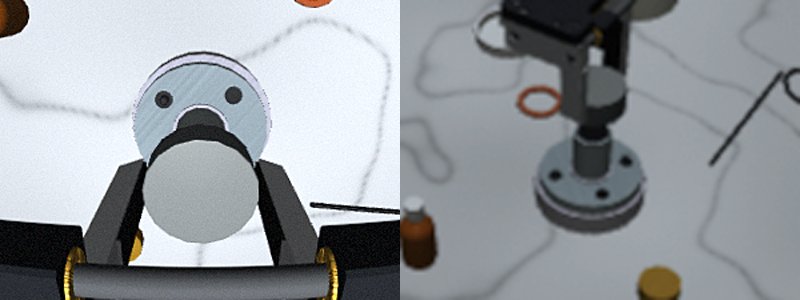

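The cap sits level above the tube, with its top at about wrist px (259,242). Lowering.

Call:
step_arm --deltas '[-0.02,-0.01,0.2,0,0,0,0,0.25,0,0,0,0,0.25,0,0,0,0,0.2,0,0,0,0,0.15,0,0]'

```text
time_s: 12.55
eef_pos: [0.6173, -0.0023, 0.0689]
tool_rot: [0.46, 0.888, -0.0, -0.001]
force: [-0.6, -0.2, -0.4]
width: 0.0533
gripper_force: 15.0
```

Call:
step_arm --deltas '[0,0,0.06,0,0,0,0,0.03,0,0,0,0,0,0,0,0,0,0,0,0]'

```text
time_s: 12.88
eef_pos: [0.618, -0.0024, 0.0674]
tool_rot: [0.46, 0.888, 0.0, 0.0]
force: [0.4, -0.4, -0.4]
width: 0.0535
gripper_force: 15.0
```

Call:
step_arm --deltas '[0,0,0.03,0,0,0,0,0.02,0,0,0,0,0,0,0,0,0,0,0,0]'

```text
time_s: 13.22
eef_pos: [0.6179, -0.0024, 0.0651]
tool_rot: [0.46, 0.888, 0.0, 0.0]
force: [-0.4, 0.1, -0.5]
width: 0.0538
gripper_force: 15.0
```

Call:
step_arm --deltas '[0,0,0.02,0,0,0,0,0.01,0,0,0,0,0,0,0]'

```text
time_s: 13.47
eef_pos: [0.6179, -0.0024, 0.064]
tool_rot: [0.46, 0.888, 0.0, 0.0]
force: [-0.5, -0.9, 1.3]
width: 0.0533
gripper_force: 15.0
```

Call:
step_arm --deltas '[0,0,0,0,0.7,0,0,0,0,0.8,0,0,0,0,0.9,0,0,0,0,1,0,0,0,0,1]'

```text
time_s: 13.88
eef_pos: [0.6178, -0.0024, 0.0638]
tool_rot: [0.46, 0.888, -0.0, -0.0]
force: [-0.5, -0.4, 0.4]
width: 0.0834
gripper_force: 0.0
```

Call:
step_arm --deltas '[0,0,-0.3,0,1,0,0,-0.6,0,1,0,0,-0.6,0,1,0,0,-0.6,0,1,0,0,-0.3,0,1]'

```text
time_s: 14.3
eef_pos: [0.6187, -0.0024, 0.1639]
tool_rot: [0.46, 0.888, 0.001, 0.002]
force: [-0.3, -0.2, 0.9]
width: 0.0938
gripper_force: 0.0
```

```bash
python3 - <<'E'
from h import *
st=env.get_state();print(deltas([.445,-.141,.12],st),st["eef_pos"],yaw(st),st["width"],st["force"],st["joint_positions"])
E
```

```text
[-0.32 -5.55  1.08] [ 0.6187063  -0.0024071   0.16390367] [1.25282370e+02 1.54070102e-01 1.79808383e+02] 0.0938265201562169 [-0.25665953 -0.16153958  0.94425465] [-6.30834610e-02  4.83960399e-01  1.36485949e+00  7.47725600e-06
  1.28848143e+00 -6.78883549e-01]
```

Call:
step_arm --deltas '[0,-0.4,0,0,1,-0.04,-0.7,0,0,1,-0.04,-0.7,0,0,1,-0.04,-0.7,0,0,1,-0.04,-0.7,0,0,1]'

```text
time_s: 14.72
eef_pos: [0.5158, -0.0821, 0.1599]
tool_rot: [0.459, 0.888, -0.0, -0.0]
force: [0.8, -0.4, -0.4]
width: 0.0942
gripper_force: 0.0
```

Call:
step_arm --deltas '[-0.04,-0.7,0.2,0,1,-0.04,-0.7,0.3,0,1,-0.04,-0.6,0.4,0,1,-0.04,-0.35,0.18,0,1,0,0,0,0,1]'

```text
time_s: 15.13
eef_pos: [0.4418, -0.142, 0.1155]
tool_rot: [0.46, 0.888, -0.0, -0.001]
force: [-0.4, -0.3, 0.5]
width: 0.0941
gripper_force: 0.0
```

Call:
step_arm --deltas '[0,0,0,0,1,0,0,0,0,1]'

```text
time_s: 15.3
eef_pos: [0.4449, -0.1408, 0.1174]
tool_rot: [0.46, 0.888, 0.0, 0.001]
force: [-1.1, 0.2, 0.4]
width: 0.094
gripper_force: 0.0
```

```bash
python3 - <<'E'
from h import *
st=env.get_state();print(deltas([.4452,-.1412,.021],st),st["eef_pos"],yaw(st),st["width"],st["force"])
a=env.read_camera("wrist");b=env.read_camera("side");c=env.read_camera("top")
from scipy.optimize import fsolve
print("pred tube",fsolve(lambda q:(pix2w("wrist",*q,.048,st)[:2]-[.4452,-.1412])*1e3,[258.,200.]).round(1))
f=lambda x:cv2.resize(x,(400,300),interpolation=cv2.INTER_CUBIC)
cv2.imwrite("pics/p5.png",cv2.convertScaleAbs(np.vstack([np.hstack([f(a[100:250,158:358]),f(b[130:220,230:350])]),np.hstack([f(c[135:189,214:286]),f(a)])]),alpha=1.3))
E
```

```text
[-0.01 -0.    2.41] [ 0.4448696  -0.14079699  0.11739334] [1.25289348e+02 5.24014360e-02 1.79957607e+02] 0.09404925231331256 [-1.05674642  0.17359751  0.36150654]
pred tube [257.6 199.7]
```

View pics/p5.png

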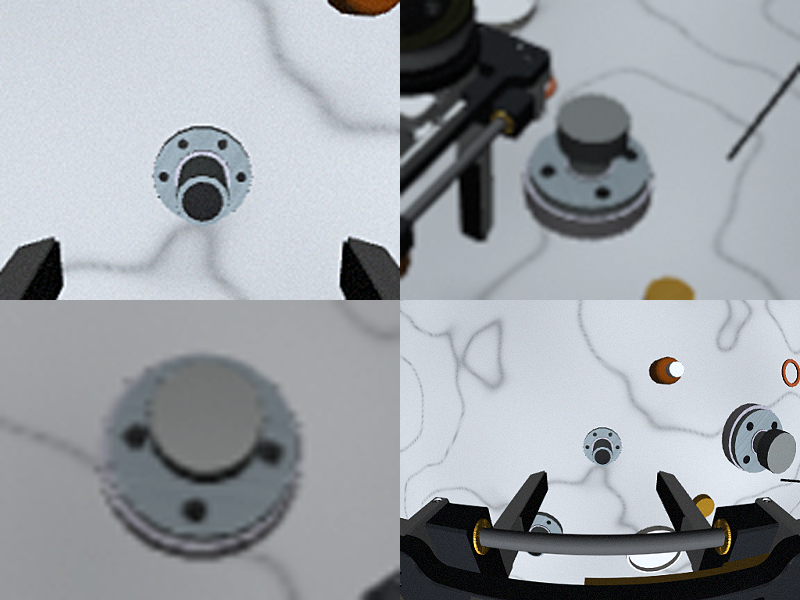

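The cap is seated on the tube, and the small flange's tube is at wrist px (260,200) as predicted. Grasping the small flange.

Call:
step_arm --deltas '[0,0.02,0.5,0,0.8,0,0,0.6,0,0.7,0,0,0.6,0,0.6,0,0,0.5,0,0.6,0,0,0.2,0,0.6]'

```text
time_s: 15.87
eef_pos: [0.444, -0.1398, 0.0185]
tool_rot: [0.459, 0.888, -0.0, -0.001]
force: [0.2, 0.2, -0.1]
width: 0.064
gripper_force: 0.0
```

Call:
step_arm --deltas '[0,0,0,0,0.4,0,0,0,0,0,0,0,0,0,0,0,0,0,0,0,0,0,0,0,0]' --force 25

```text
time_s: 16.28
eef_pos: [0.4451, -0.1408, 0.0216]
tool_rot: [0.46, 0.888, 0.0, 0.001]
force: [0.1, -1.0, -0.3]
width: 0.0308
gripper_force: 0.0
```

Call:
step_arm --deltas '[0,0,0,0,0,0,0,0,0,0,0,0,0,0,0,0,0,0,0,0,0,0,0,0,0]'

```text
time_s: 16.7
eef_pos: [0.445, -0.1407, 0.0213]
tool_rot: [0.46, 0.888, 0.0, 0.0]
force: [-1.6, 0.8, 6.3]
width: 0.0235
gripper_force: 25.0
```

Call:
step_arm --deltas '[0,0,0,0,0,0,0,0,0,0,0,0,0,0,0]'

```text
time_s: 16.95
eef_pos: [0.445, -0.1407, 0.0212]
tool_rot: [0.46, 0.888, 0.0, 0.0]
force: [-1.2, 1.2, 7.3]
width: 0.0235
gripper_force: 25.0
```

```bash
python3 - <<'E'
from h import *
st=env.get_state();print(deltas([.4452,.1,.18],st),deltas([.6296,.2423,.18],st),st["eef_pos"],yaw(st),st["width"],st["gripper_force"],st["force"])
E
```

```text
[ 4.91  3.48 -3.97] [ 5.15  9.3  -3.97] [ 0.44497122 -0.14070439  0.02124664] [1.25280282e+02 4.44898169e-02 1.79971257e+02] 0.02349116621157173 25.00151038169861 [-1.15898453  1.15646862  7.25588049]
```

Call:
step_arm --deltas '[0,0,-0.3,0,0,0,0,-0.8,0,0,0,0,-0.9,0,0,0,0,-0.9,0,0,0,0,-0.8,0,0]'

```text
time_s: 17.37
eef_pos: [0.4444, -0.1405, 0.1708]
tool_rot: [0.46, 0.888, 0.0, 0.0]
force: [0.4, 0.1, -2.3]
width: 0.0237
gripper_force: 25.0
```

Call:
step_arm --deltas '[0.15,0.3,-0.27,0,0,0.35,0.65,0,0,0,0.35,0.65,0,0,0,0.35,0.65,0,0,0,0.35,0.65,0,0,0]'

```text
time_s: 17.78
eef_pos: [0.5038, -0.0217, 0.1795]
tool_rot: [0.46, 0.888, -0.0, -0.0]
force: [0.1, -1.0, -1.5]
width: 0.0231
gripper_force: 25.0
```

Call:
step_arm --deltas '[0.4,0.7,0,0,0,0.4,0.7,0,0,0,0.4,0.7,0,0,0,0.4,0.7,0,0,0,0.4,0.7,0,0,0]'

```text
time_s: 18.2
eef_pos: [0.5719, 0.1248, 0.1793]
tool_rot: [0.46, 0.888, -0.0, -0.0]
force: [-0.8, 0.1, -1.1]
width: 0.0238
gripper_force: 25.0
```

Call:
step_arm --deltas '[0.4,0.7,0,0,0,0.4,0.7,0,0,0,0.4,0.7,0,0,0,0.3,0.5,0,0,0,0.1,0.3,0,0,0]'

```text
time_s: 18.62
eef_pos: [0.6293, 0.2452, 0.1786]
tool_rot: [0.459, 0.889, -0.0, -0.0]
force: [-0.3, -0.6, -1.0]
width: 0.0234
gripper_force: 25.0
```

Call:
step_arm --deltas '[0,0,0,0,0,0,0,0,0,0]'

```text
time_s: 18.78
eef_pos: [0.629, 0.2424, 0.1787]
tool_rot: [0.459, 0.888, -0.0, -0.0]
force: [-0.0, 0.2, -2.5]
width: 0.0233
gripper_force: 25.0
```

```bash
python3 - <<'E'
from h import *
st=env.get_state();print(deltas([.6296,.2423,.0265],st),st["eef_pos"],yaw(st),st["width"],st["gripper_force"],st["force"])
E
```

```text
[-0.01  0.01  3.8 ] [0.629038   0.24241188 0.17866965] [ 1.25314721e+02 -1.34260257e-02 -1.79929483e+02] 0.023340783056202262 24.99968558549881 [-0.03862     0.1912043  -2.51560872]
```

Call:
step_arm --deltas '[0,0,0.5,0,0,0,0,0.8,0,0,0,0,0.8,0,0,0,0,0.6,0,0,0,0,0.4,0,0]'

```text
time_s: 19.2
eef_pos: [0.6279, 0.2408, 0.0527]
tool_rot: [0.46, 0.888, -0.001, -0.001]
force: [-0.5, 0.8, -1.5]
width: 0.024
gripper_force: 25.0
```

Call:
step_arm --deltas '[0,0,0.25,0,0,0,0,0.2,0,0,0,0,0.1,0,0,0,0,0.08,0,0,0,0,0,0,0]'

```text
time_s: 19.62
eef_pos: [0.6295, 0.2424, 0.0306]
tool_rot: [0.46, 0.888, 0.0, 0.0]
force: [0.5, -0.4, -1.3]
width: 0.0234
gripper_force: 25.0
```

Call:
step_arm --deltas '[0,0,0.04,0,0,0,0,0,0,0]'

```text
time_s: 19.78
eef_pos: [0.6296, 0.2425, 0.0292]
tool_rot: [0.46, 0.888, 0.0, 0.0]
force: [0.2, -0.7, -2.3]
width: 0.0234
gripper_force: 25.0
```

Call:
step_arm --deltas '[0,0,0.04,0,0,0,0,0.02,0,0,0,0,0,0,0]'

```text
time_s: 20.03
eef_pos: [0.6293, 0.2424, 0.0261]
tool_rot: [0.46, 0.888, -0.0, -0.0]
force: [0.6, -0.7, -1.2]
width: 0.0236
gripper_force: 25.0
```

Call:
step_arm --deltas '[0,0,0.02,0,0,0,0,0,0,0]'

```text
time_s: 20.2
eef_pos: [0.6294, 0.2425, 0.0254]
tool_rot: [0.46, 0.888, 0.0, 0.0]
force: [-0.1, -0.0, -1.7]
width: 0.0235
gripper_force: 25.0
```

Call:
step_arm --deltas '[0,0,0.01,0,0,0,0,0,0,0.4,0,0,0,0,0.5,0,0,0,0,0.5,0,0,0,0,0.5]'

```text
time_s: 20.62
eef_pos: [0.6294, 0.2424, 0.0251]
tool_rot: [0.46, 0.888, 0.0, 0.0]
force: [0.7, -0.2, -0.1]
width: 0.0456
gripper_force: 0.0
```

Call:
step_arm --deltas '[0,0,-0.4,0,0.6,0,0,-0.8,0,0.8,0,0,-0.9,0,1,0,0,-0.9,0,1,0,0,-0.8,0,1]'

```text
time_s: 21.03
eef_pos: [0.6293, 0.2425, 0.1796]
tool_rot: [0.46, 0.888, 0.0, 0.0]
force: [0.7, -0.4, 0.5]
width: 0.0767
gripper_force: 0.0
```

```bash
python3 - <<'E'
from h import *
st=env.get_state();print(deltas([.4466,-.3097,.18],st),st["eef_pos"],yaw(st),st["width"],st["joint_positions"])
E
```

```text
[ -8.63 -11.7   -0.02] [0.62933944 0.24245656 0.17956504] [1.25282812e+02 1.96550670e-02 1.79935682e+02] 0.07674680411136911 [ 3.13433854e-01  6.02056773e-01  1.14933826e+00  6.90746310e-06
  1.38902383e+00 -3.02368829e-01]
```

Call:
step_arm --deltas '[-0.2,-0.3,0,0,1,-0.45,-0.6,0,0,1,-0.45,-0.6,0,0,1,-0.45,-0.6,0,0,1,-0.45,-0.6,0,0,1]'

```text
time_s: 21.45
eef_pos: [0.5867, 0.1136, 0.1771]
tool_rot: [0.459, 0.888, 0.0, 0.0]
force: [0.7, -0.6, 0.2]
width: 0.094
gripper_force: 0.0
```

Call:
step_arm --deltas '[-0.45,-0.6,0,0,1,-0.45,-0.6,0,0,1,-0.45,-0.6,0,0,1,-0.45,-0.6,0,0,1,-0.45,-0.6,0,0,1]'

```text
time_s: 21.87
eef_pos: [0.5408, -0.0293, 0.1772]
tool_rot: [0.46, 0.888, 0.0, 0.0]
force: [-0.1, 0.3, -0.6]
width: 0.0939
gripper_force: 0.0
```

Call:
step_arm --deltas '[-0.45,-0.6,0,0,1,-0.45,-0.6,0,0,1,-0.45,-0.6,0,0,1,-0.45,-0.6,0,0,1,-0.45,-0.6,0,0,1]'

```text
time_s: 22.28
eef_pos: [0.4948, -0.1721, 0.1773]
tool_rot: [0.46, 0.888, 0.0, 0.0]
force: [0.5, -0.4, 0.4]
width: 0.0942
gripper_force: 0.0
```

Call:
step_arm --deltas '[-0.45,-0.6,0.2,0,1,-0.45,-0.6,0.3,0,1,-0.45,-0.6,0.4,0,1,-0.45,-0.6,0.4,0,1,-0.33,-0.6,0.2,0,1]'

```text
time_s: 22.7
eef_pos: [0.4457, -0.311, 0.1154]
tool_rot: [0.46, 0.888, 0.0, -0.001]
force: [0.7, -0.1, -0.4]
width: 0.0941
gripper_force: 0.0
```

Call:
step_arm --deltas '[0,0,0,0,1,0,0,0,0,1,0,0,0,0,1]'

```text
time_s: 22.95
eef_pos: [0.447, -0.3094, 0.1174]
tool_rot: [0.46, 0.888, 0.0, 0.0]
force: [0.2, 0.7, 0.6]
width: 0.0941
gripper_force: 0.0
```

```bash
python3 - <<'E'
from h import *
st=env.get_state();print(deltas([.4466,-.3097,.023],st),st["eef_pos"],yaw(st),st["width"],st["force"])
a=env.read_camera("wrist");c=env.read_camera("top");b=env.read_camera("side")
from scipy.optimize import fsolve
print("pred tube",fsolve(lambda q:(pix2w("wrist",*q,.05,st)[:2]-[.4466,-.3097])*1e3,[258.,200.]).round(1))
f=lambda x:cv2.resize(x,(400,300),interpolation=cv2.INTER_CUBIC)
cv2.imwrite("pics/p6.png",cv2.convertScaleAbs(np.vstack([np.hstack([f(a[100:250,158:358]),f(c[120:210,110:230])]),np.hstack([f(b),f(a)])]),alpha=1.3))
E
```

```text
[ 0.   -0.01  2.36] [ 0.44700046 -0.30936511  0.11743812] [1.25270776e+02 2.61924481e-02 1.79981262e+02] 0.09408754062000217 [0.21393978 0.65639463 0.58560444]
pred tube [257. 200.]
```

View pics/p6.png

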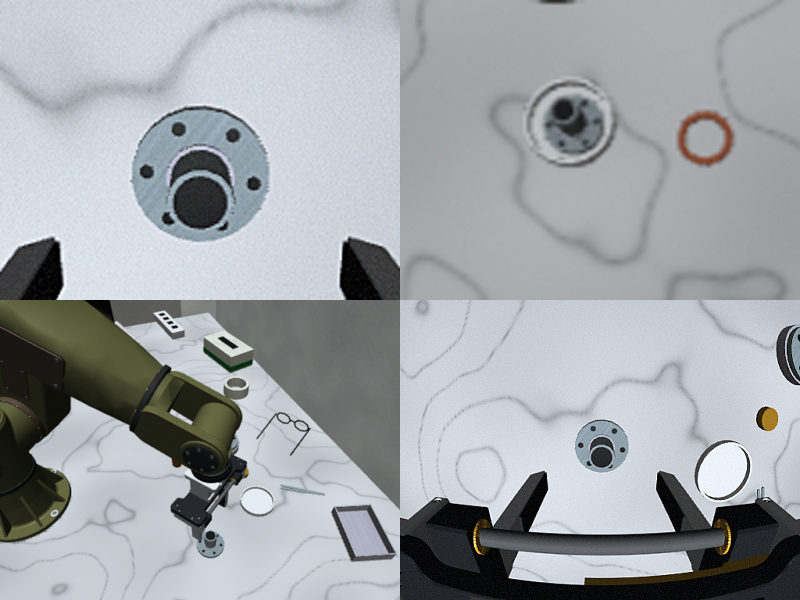

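The small flange lies in its tray. The medium flange's tube is at wrist px (258.5,200) as predicted. Grasping it.

Call:
step_arm --deltas '[0,0.01,0.5,0,0.8,0,0,0.6,0,0.7,0,0,0.6,0,0.7,0,0,0.45,0,0.7,0,0,0.2,0,0.7]'

```text
time_s: 23.52
eef_pos: [0.4467, -0.3082, 0.0211]
tool_rot: [0.459, 0.888, 0.0, -0.001]
force: [0.7, -0.3, 0.4]
width: 0.0664
gripper_force: 0.0
```

Call:
step_arm --deltas '[0,0,0,0,0.5,0,0,0,0,0,0,0,0,0,0,0,0,0,0,0,0,0,0,0,0]' --force 30

```text
time_s: 23.93
eef_pos: [0.4474, -0.3097, 0.024]
tool_rot: [0.46, 0.888, -0.0, 0.001]
force: [0.2, -0.4, -0.1]
width: 0.036
gripper_force: 0.0
```

Call:
step_arm --deltas '[0,0,0,0,0,0,0,0,0,0,0,0,0,0,0,0,0,0,0,0,0,0,0,0,0]'

```text
time_s: 24.35
eef_pos: [0.4473, -0.3097, 0.0237]
tool_rot: [0.46, 0.888, -0.0, 0.0]
force: [-0.8, 1.1, 6.8]
width: 0.0294
gripper_force: 30.0
```

Call:
step_arm --deltas '[0,0,0,0,0,0,0,0,0,0,0,0,0,0,0]'

```text
time_s: 24.6
eef_pos: [0.4473, -0.3096, 0.0237]
tool_rot: [0.46, 0.888, -0.0, 0.0]
force: [-1.4, 0.7, 5.7]
width: 0.0293
gripper_force: 30.0
```

```bash
python3 - <<'E'
from h import *
st=env.get_state();print(deltas([.6159,-.2347,.1],st),st["eef_pos"],yaw(st),st["width"],st["gripper_force"],st["force"])
E
```

```text
[-0.91  4.52 -1.91] [ 0.44726577 -0.30964181  0.02371803] [1.25279794e+02 5.17416940e-02 1.79984895e+02] 0.029302188957215463 30.0013867020607 [-1.43772506  0.6878364   5.67787601]
```

Lift, carry to the larger tray, lower.

Call:
step_arm --deltas '[0,0,-0.2,0,0,0,0,-0.5,0,0,0,0,-0.6,0,0,0,0,-0.5,0,0,0,0,-0.2,0,0]'

```text
time_s: 25.02
eef_pos: [0.4476, -0.3099, 0.1059]
tool_rot: [0.46, 0.888, -0.0, 0.002]
force: [-0.0, -0.6, -2.9]
width: 0.0295
gripper_force: 30.0
```

Call:
step_arm --deltas '[-0.06,0.3,0,0,0,-0.13,0.65,0,0,0,-0.13,0.65,0,0,0,-0.13,0.65,0,0,0,-0.13,0.65,0,0,0]'

```text
time_s: 25.43
eef_pos: [0.5562, -0.2599, 0.1013]
tool_rot: [0.46, 0.888, 0.0, -0.001]
force: [0.5, -0.3, -4.3]
width: 0.0293
gripper_force: 30.0
```

Call:
step_arm --deltas '[-0.13,0.65,0,0,0,-0.13,0.6,0,0,0,-0.07,0.37,0,0,0,0,0,0,0,0,0,0,0,0,0]'

```text
time_s: 25.85
eef_pos: [0.6156, -0.2336, 0.1009]
tool_rot: [0.459, 0.888, -0.0, -0.001]
force: [-0.6, -0.5, -3.6]
width: 0.0292
gripper_force: 30.0
```

```bash
python3 - <<'E'
from h import *
st=env.get_state();print(deltas([.6159,-.2347,.0278],st),st["eef_pos"],yaw(st),st["width"],st["gripper_force"],st["force"])
E
```

```text
[-0.03 -0.01  1.83] [ 0.61563758 -0.23358224  0.1009437 ] [ 1.25353968e+02 -1.32502496e-01 -1.79916399e+02] 0.02924469867293036 29.999198019504547 [-0.64885875 -0.52031021 -3.57838086]
```

Call:
step_arm --deltas '[-0.02,0,0.4,0,0,0,0,0.5,0,0,0,0,0.4,0,0,0,0,0.25,0,0,0,0,0.1,0,0]'

```text
time_s: 26.27
eef_pos: [0.6148, -0.2353, 0.0348]
tool_rot: [0.46, 0.888, -0.0, -0.002]
force: [0.4, 0.0, -3.8]
width: 0.0292
gripper_force: 30.0
```

Call:
step_arm --deltas '[0,0,0.06,0,0,0,0,0.04,0,0,0,0,0,0,0,0,0,0,0,0]'

```text
time_s: 26.6
eef_pos: [0.6164, -0.2356, 0.0339]
tool_rot: [0.46, 0.888, 0.0, 0.001]
force: [1.3, -0.4, -2.8]
width: 0.0296
gripper_force: 30.0
```

Call:
step_arm --deltas '[0,0,0.03,0,0,0,0,0,0,0]'

```text
time_s: 26.77
eef_pos: [0.6162, -0.2354, 0.0321]
tool_rot: [0.46, 0.888, 0.0, 0.0]
force: [-1.2, -0.8, -3.6]
width: 0.0294
gripper_force: 30.0
```

Call:
step_arm --deltas '[0,0,0.05,0,0,0,0,0.04,0,0,0,0,0,0,0,0,0,0,0,0]'

```text
time_s: 27.1
eef_pos: [0.616, -0.2353, 0.0281]
tool_rot: [0.46, 0.888, -0.0, -0.0]
force: [-0.5, -0.0, -3.4]
width: 0.0297
gripper_force: 30.0
```

Call:
step_arm --deltas '[0,0,0.015,0,0,0,0,0,0,0]'

```text
time_s: 27.27
eef_pos: [0.6162, -0.2354, 0.0278]
tool_rot: [0.46, 0.888, -0.0, 0.0]
force: [-0.6, 0.2, -1.8]
width: 0.0297
gripper_force: 30.0
```

Touching the floor. Release, rise and retreat to the right of the scene.

Call:
step_arm --deltas '[0,0,0,0,0.4,0,0,0,0,0.5,0,0,0,0,0.6,0,0,0,0,0.6,0,0,0,0,0.6]'

```text
time_s: 27.68
eef_pos: [0.6162, -0.2354, 0.0278]
tool_rot: [0.46, 0.888, 0.0, 0.0]
force: [-0.5, 0.3, 0.1]
width: 0.0557
gripper_force: 0.0
```

Call:
step_arm --deltas '[0,0,-0.4,0,0.7,0,0,-0.8,0,0.8,0,0,-0.9,0,1,0,0,-0.9,0,1,0,0,-0.8,0,1]'

```text
time_s: 28.1
eef_pos: [0.6161, -0.2354, 0.1822]
tool_rot: [0.46, 0.888, 0.0, 0.001]
force: [-0.2, -0.8, -0.1]
width: 0.0862
gripper_force: 0.0
```

Call:
step_arm --deltas '[-0.2,-0.6,0,0,1,-0.2,-0.7,0,0,1,-0.2,-0.7,0,0,1,-0.2,-0.7,0,0,1,-0.2,-0.7,0,0,1]'

```text
time_s: 28.52
eef_pos: [0.5272, -0.3475, 0.1798]
tool_rot: [0.459, 0.888, -0.0, 0.0]
force: [-0.4, -0.6, 0.4]
width: 0.0943
gripper_force: 0.0
```

Call:
step_arm --deltas '[-0.3,-0.7,0,0,1,-0.3,-0.7,0,0,1,-0.3,-0.5,0,0,1,0,0,0,0,1,0,0,0,0,1]'

```text
time_s: 28.93
eef_pos: [0.4864, -0.4206, 0.1795]
tool_rot: [0.46, 0.888, 0.0, -0.0]
force: [0.5, 0.1, 0.1]
width: 0.0942
gripper_force: 0.0
```

```bash
python3 - <<'E'
from h import *
st=env.get_state();print(st["eef_pos"],st["time_s"])
b=env.read_camera("side");c=env.read_camera("top")
f=lambda x:cv2.resize(x,(400,300),interpolation=cv2.INTER_CUBIC)
cv2.imwrite("pics/p7.png",cv2.convertScaleAbs(np.vstack([np.hstack([f(c),f(c[120:222,215:351])]),np.hstack([f(b),f(b[100:280,190:430])])]),alpha=1.3))
E
```

```text
[ 0.48641079 -0.42055076  0.17952955] 28.9333
```

View pics/p7.png

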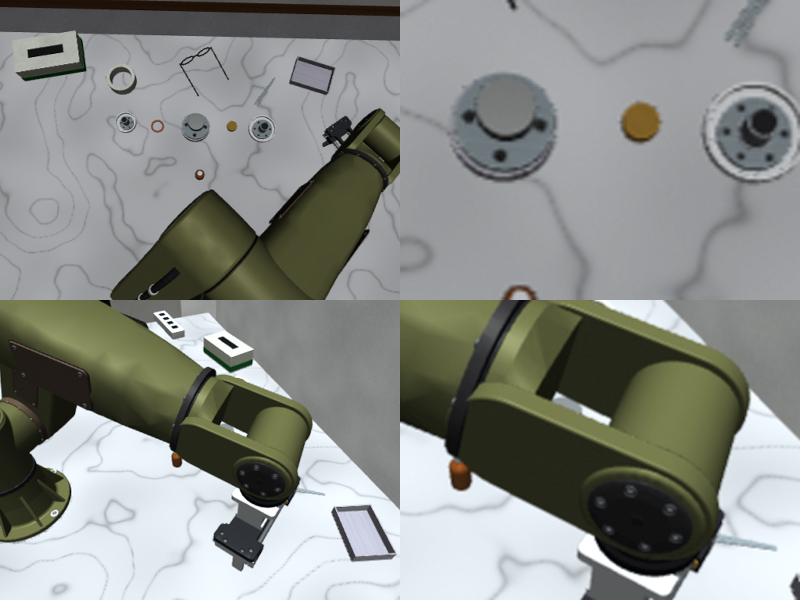

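All pieces are placed: flange and cap on the port, both smaller flanges in their trays, and the bottle upright. Handing in.

```bash
python3 -c "
from cell import env
print(env.close_job())"
```

```text
the job is handed in; nothing more can be done
None
```

The job is handed in at about 29 s of the 112 s allowed: the large flange is flush on the port studs with the dust cap fully down over its tube, the medium and small flanges lie flat in their trays, and the bottle is still upright (the hand-in itself returned no verdict).

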